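# Move the inspected pan from the microscope to the checking unit

### The arm

A 6-joint arm with a two-finger parallel gripper is mounted at the origin on the work surface. World frame = base frame: x ahead of the robot, y to its left, z up, the work surface at z = 0. Lengths are in m, angles in rad, forces in N, time in s.
With the tool pointing down it reaches from about 0.375 to 0.975 m from the base axis. Payload 3.8 kg.
Tool frame: the origin (TCP) lies midway between the tips of the shut fingers; the grasp point (between the pads) lies 19 mm behind it; z points along the fingers, y is the line along which they close (so a half turn about z gives the same grasp; the last joint's range is limited). The gripper opens to 85 mm and grips with 20 to 120 N. Pads are 22 mm wide; open, the fingers measure 114 mm over their backs; the gripper's body (76 mm by 85 mm) begins 54 mm behind the grasp point. The pads swing forward as they close: fully open they stand 13 mm farther back than shut.
Start: joints at [1.187, 0.264, 1.604, -0, 1.274, -0.037], TCP at [0.229, 0.635, 0.231] pointing down, gripper open.
Joint ranges: [-2.63, 2.63], [-0.94, 2.18], [0.31, 2.57], [-1.31, 4.45], [0, 2.66], [-2.55, 2.55]. Speed limits (rad/s): [2.57, 2.57, 3.14, 3.14, 3.14, 3.14].

### API

Orientations are given as a rotation vector (axis times angle).
In Python, from workcell import read_state, vision, ticket gives the robot as it stands. The module is installed in compiled form; this text tells all that it offers.
- The arm moves only by the tool jog_arm, never from a script. Its arguments are lists of equal length, an entry for each row: "turn": the turn, a rotation vector about the tool's x, y, z in rad, a list of three; "delta_pos": the shift along the tool's x, y, z in m, a list of three; "gripper": the finger opening in m, from 0 to 0.0854. In form: {"turn": [[rx, ry, rz], ...], "delta_pos": [[dx, dy, dz], ...], "gripper": [gripper, ...]}. A call has 1 to 20 rows; each row shifts and turns the commanded pose from where the row before left it, along the tool's axes as they then stand; what a row does not reach is not made up. A row lasts 1/12 s, in which the tool goes at most 41.7 mm and 7.16 degrees, less where a joint would pass 70% of its speed; a pose out of reach is approached as far as the arm can. A call with a gripper value outside its range is refused whole. The fingers move at their own pace and stop on an object; "grip_force" is the grip in N (left out, the last holds). Time passes only in rows, so rows that do not move let the fingers close. It gives the time, the measured TCP pose, the force, the opening and the grip force at its end, in the units of the state.
- read_state(): the state, without advancing time (a new reading comes with each control period).
- vision.read_camera(name): name is "side" or "top"; returns the picture (400x640x3 uint8, red, green, blue); there is no depth.
- vision.calibration(name): a dict with "vfov" (degrees; the focal length in pixels is half the picture's height over the tangent of half this angle, whatever the lens; pixels are square), "cx", "cy" (the principal point, pixels), "R" (3x3) and "t" (3): a world point X has camera coordinates R X + t. Camera axes: x right, y down, z forward; pixel columns grow to the right and rows downward; lengths in m; the calibration is good to about 2 mm. A picture is of the moment at which its call begins. calibration takes no time and is no camera call.
- ticket.finish_job(): hands the job in; it is judged then, once.
The state is a dict: "time": time; "q": joint angles; "joint_vel": joint speeds; "joint_torque": joint torques, N m; "tool_pos": TCP position; "tcp_rot": TCP orientation; "wrist_force": force on the tool from outside, world axes, zero at the start; "torque": the same for the moment, N m; "width": opening from 0.0 (shut) to 1.0 (fully open); "grip_force": force on a finger pad.
Only numpy, scipy, OpenCV 4.12 (cv2) and the standard library are available. Lean on these libraries where they do the work, as an engineer would, in place of code of your own. Each camera call takes 0.05 s, during which the arm holds its last target. There are 200 camera calls.

### The job

First pull the checking unit's load slide out to its stop by its orange tab. Then lift the steel pan by its black handle from under the microscope, keeping the brass ring in it, and set it down gently and level on the slide, wholly within the round black pad, leaving the slide fully out. Do not bump the microscope head, and leave the measuring tools and the glass dish alone.

Things in the scene. Friction and masses are not known exactly. Their poses are not given: they have to be found in the camera images.
- scope: Video microscope, white. Origin on the table under the optical axis; x points from the front (robot side) to its column. The base plate is 350 x 220 mm, 25 mm high, from x = -130 to 220 mm; its flat top at z = 25 mm carries the pan. A column of 32 mm diameter stands at x = 170 mm, 440 mm tall.
- scope_head: Microscope head, fixed over the base; same origin and axes as the scope. Lowest is a white ring light, radius 68 mm about the axis, underside at z = 155 mm. Above it a black barrel and white body within 80 mm of the axis, up to z = 456 mm, and a boom to the column. An upright gripper at the pan's handle would hit it: lean the gripper outward, away from the axis.
- pan: Round steel pan, standing on the microscope's base under the head. Origin at the centre of its underside, z up. Base radius 45 mm, rim radius 50 mm, 32 mm high, floor 4 mm, wall 3 mm. Its handle points along the pan's own -x and faces the robot side. About 170 g.
- pan_handle: The pan's black, level bar handle: 60 mm long (x), 14 mm wide (y), 12 mm tall (z). Origin at the grip point, 90 mm from the pan's centre along the pan's -x and 34 mm above its underside; same axes as the pan. The free end is 22 mm beyond the origin along -x.
- gauge: Brass setting ring lying loose on the pan's floor: outer radius 26 mm, bore radius 14 mm, 18 mm high, about 70 g. Origin at the centre of its underside.
- unit: Part checking unit, a white low housing 190 mm deep (x = 80 to 270 mm), 240 mm wide, 110 mm high, open at the front for its load slide. Origin on the table where the pad's centre lies when the slide is fully out; x points from the front (robot side) into the housing; the slide comes out along -x.
- slide (a joint): Load slide: how far it is pulled out, in m; 0 is closed, 0.10 is its stop. It stays where it is left; about 4 N of drag. It is an aluminium plate 200 mm wide, its top 30 mm above the table.
- pad (a point): Centre of the round black pad (radius 60 mm, flush) on the load slide's top face, 30 mm above the table; moves with the slide, axes as the unit. With the slide out it is 80 mm in front of the housing.
- tab (a point): Orange upright tab at the slide's front right corner: 10 mm thick (unit's x), 30 mm wide (y), rising 45 mm above the slide's top. This point is in its middle, 30 mm above the slide's top. It lies 85 mm in front of the pad's centre and 82 mm to its right (unit's -y); with the slide closed, 65 mm in front of the housing.
- micrometer: Black and steel micrometer lying on the table between the microscope and the unit, 150 x 70 mm, 22 mm high; origin under its middle. Leave alone.
- micrometer2: A second, like micrometer, lying at the left of the table. Leave alone.
- dish: Glass dish with pins, radius 45 mm, 18 mm high, on the table between the microscope and the unit; origin under its centre. Leave alone.
- caliper: Caliper lying at the right of the table, 235 x 70 mm, 14 mm high; origin under its middle. Leave alone.
Things that resemble listed ones, but are neither listed nor needed, are in the scene too. Of the things like the pan, leave any that is green; of the rest the larger one is meant.

How it is judged:
By the outcome, as a careful person would: the job done as asked, in the order asked, and still so for the second after the job is handed in, with the robot touching nothing.
It also fails if it takes over 66 s, if anything falls off the work surface, if the arm or the gripper's body presses on something with over 40 N, if the wrist force passes 120 N, or if a joint passes its speed limit or range.

## Working session

There is one attempt and no reset: what is moved stays moved. The work goes in short steps, Python scripts to look and compute and a tool call to move; the robot and the scene stay as the last step left them, time stands still between calls to the robot, and variables do not carry over. Pictures are saved under pics/ and viewed, at most 10 in all, crops included, and the job is handed in when it is done.

Besides the shell and the picture viewer there is one more tool, called after "Emit:" as a command line: name --argument value ..., lists and objects as JSON in quotes. jog_arm: Moves the arm, as the interface text tells. Its arguments: {"type":"object","properties":{"turn":{"type":"array","items":{"type":"array","items":{"type":"number"}}},"delta_pos":{"type":"array","items":{"type":"array","items":{"type":"number"}}},"gripper":{"type":"array","items":{"type":"number"}},"grip_force":{"type":"number"}},"required":["turn","delta_pos","gripper"]}

```bash
mkdir -p pics; python3 - <<'E'
from workcell import read_state, vision
import cv2
for n in("side","top"):
    im=vision.read_camera(n); cv2.imwrite(f"pics/{n}0.png",im[:,:,::-1]); print(n,vision.calibration(n))
print(read_state())
E
```

```text
side {'vfov': 55.789215698370626, 'cx': 320.03037345249896, 'cy': 198.2424754884184, 'R': array([[ 0.68871116, -0.72488453,  0.01481086],
       [-0.48184143, -0.47286947, -0.73771492],
       [ 0.54176173,  0.50093601, -0.67494988]]), 't': array([-0.31073397,  0.29181511,  1.03990648])}
top {'vfov': 46.971898265531536, 'cx': 325.12146846123585, 'cy': 195.0409923510924, 'R': array([[ 0.01161616, -0.99980556, -0.01593425],
       [-0.99467851, -0.00992224, -0.10254856],
       [ 0.10237052,  0.01704068, -0.99460037]]), 't': array([0.01650357, 0.474246  , 1.78009395])}
{'time': 0.1, 'q': array([ 1.18711603e+00,  2.64696483e-01,  1.60525066e+00,  9.31188491e-06,
        1.27371872e+00, -3.69108397e-02]), 'joint_vel': array([ 6.33436012e-04, -5.62975828e-04, -6.91295985e-04,  8.39765412e-04,
       -1.01830284e-03, -7.79404997e-05]), 'joint_torque': array([ 2.51612510e-04, -5.16708612e+01, -3.68590057e+01, -9.90874582e-05,
        6.36328026e-03, -1.24342716e-05]), 'tool_pos': array([0.22916021, 0.63419493, 0.23006682]), 'tcp_rot': array([-0.5419069 , -3.09405195,  0.00318147]), 'wrist_force': array([ 0.75592144, -0.90235164, -0.25808284]), 'torque': array([-0.03188397,  0.00721783, -0.01674423]), 'grip_force': 0.0, 'width': 0.9993215085143832}
```

View pics/side0.png

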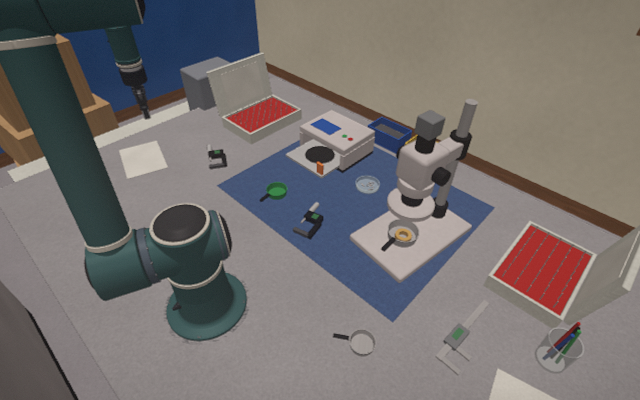

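View pics/top0.png

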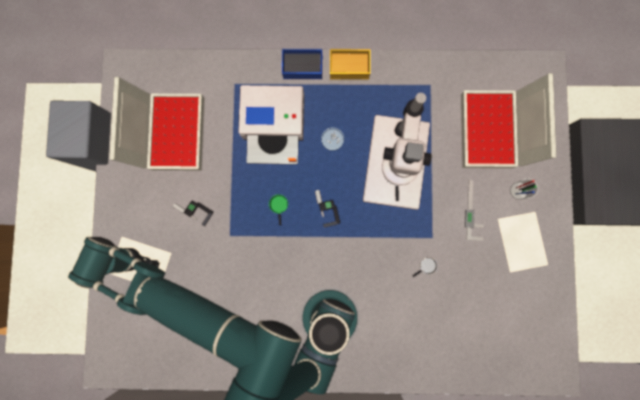

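Candidates in the side view: a green pan (277,190), which must be left alone, a small pan at the front (361,342), and a pan with a brass ring under the microscope (403,233). The last one fits: it isn't green, it holds the ring and it stands on the scope base. I'll confirm this with a crop.

```bash
cat > h.py <<'E'
import numpy as np, cv2
from workcell import read_state, vision
from scipy.spatial.transform import Rotation as Ro
def ray(n,u,v):
    c=vision.calibration(n); f=200/np.tan(np.radians(c["vfov"]/2))
    d=c["R"].T@np.array([(u-c["cx"])/f,(v-c["cy"])/f,1]); return -c["R"].T@c["t"],d
def plane(n,u,v,z):
    o,d=ray(n,u,v); return o+d*(z-o[2])/d[2]
def two(a,b):
    (o1,d1),(o2,d2)=ray("side",*a),ray("top",*b)
    s=np.linalg.lstsq(np.c_[d1,-d2],o2-o1,rcond=None)[0]
    p,q=o1+d1*s[0],o2+d2*s[1]; return (p+q)/2,np.linalg.norm(p-q)
def proj(n,X):
    c=vision.calibration(n); f=200/np.tan(np.radians(c["vfov"]/2)); p=c["R"]@X+c["t"]; return f*p[0]/p[2]+c["cx"],f*p[1]/p[2]+c["cy"]
def blobs(m,amin=15):
    n,l,s,c=cv2.connectedComponentsWithStats(m.astype(np.uint8)); return [(s[i].tolist(),c[i].round(1).tolist()) for i in range(1,n) if s[i][4]>=amin]
E
python3 - <<'E'
from h import *
I={n:cv2.imread(f"pics/{n}0.png") for n in("side","top")}
for n,im in I.items():
    h=cv2.cvtColor(im,cv2.COLOR_BGR2HSV)
    print(n,"orange",blobs((h[...,0]>3)&(h[...,0]<16)&(h[...,1]>150)&(h[...,2]>120),6))
a=cv2.resize(I["side"][195:265,350:460],None,fx=5,fy=5,interpolation=cv2.INTER_CUBIC)
b=cv2.resize(I["side"][105:185,280:380],None,fx=4,fy=4,interpolation=cv2.INTER_CUBIC)
c=cv2.resize(I["top"][75:215,230:440],None,fx=3.6,fy=3.6,interpolation=cv2.INTER_CUBIC)
w=np.zeros((600,800,3),np.uint8)
w[:320,:400]=b; w[:280,400:800]=a[:280,:400] if 0 else cv2.resize(a,(400,255))[:255].copy().repeat(1,0) if False else cv2.copyMakeBorder(cv2.resize(a,(400,255)),0,25,0,0,0)
cc=cv2.resize(c,(420,280)); w[320:,:420]=cc
h=I["top"][150:210,365:435]; w[320:,460:]=cv2.resize(h,(340,280),interpolation=cv2.INTER_CUBIC)
cv2.imwrite("pics/crop1.png",w)
E
```

```text
side orange [([317, 161, 6, 13, 63], [319.5, 167.4])]
top orange [([289, 159, 6, 2, 11], [291.7, 159.5]), ([0, 327, 5, 3, 7], [1.9, 327.7])]
```

View pics/crop1.png

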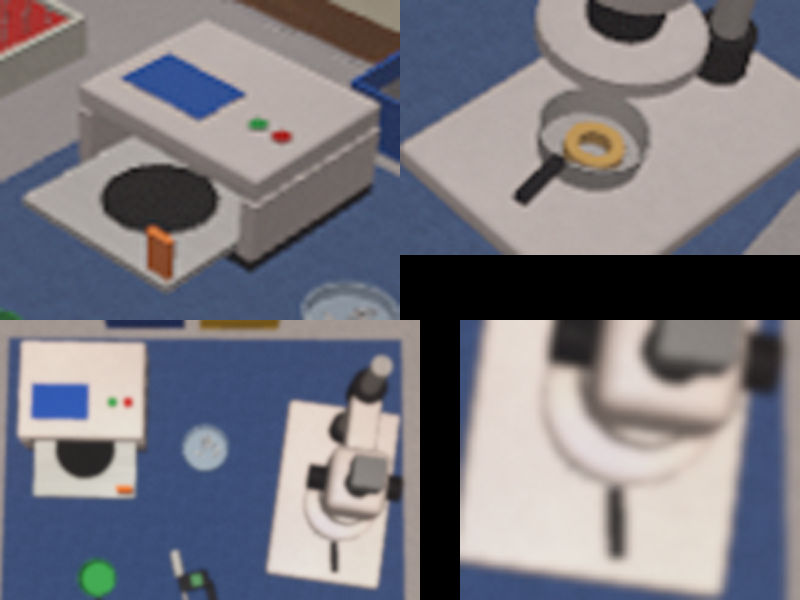

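The crop confirms the pan under the microscope, with the brass ring at about side (403,234). Its handle runs from side (394,240) to (384,249) and from top (397,186) to (397,201). The orange tab is at side (319.5,167.4) and top (291.7,159.5).

```bash
python3 - <<'E'
from h import *
np.set_printoptions(precision=4,suppress=True)
print("tab two",two((319.5,167.4),(291.7,159.5)),"side z.0525",plane("side",319.5,167.4,.0525),"top z.075",plane("top",291.7,159.5,.073))
print("handle end",two((383.6,249.4),(397.3,200.8)),plane("top",397.3,200.3,.062),plane("side",383.8,249,.060))
print("handle in",two((394,239.5),(396.9,185.8)),plane("side",394,239.5,.060),plane("top",396.9,185.8,.062))
print("rim c",plane("side",403.1,230.7,.057), "rim L/R",plane("side",350+138/3.636,195+128/3.643,.057),plane("side",350+248/3.636,195+133/3.643,.057))
top=cv2.imread("pics/top0.png").astype(int); h=cv2.cvtColor(top.astype(np.uint8),cv2.COLOR_BGR2HSV)
w=((h[...,1]<70)&(h[...,2]>120)).astype(np.uint8); w[:,:232]=0;w[:,432:]=0;w[:86]=0;w[235:]=0
cs,_=cv2.findContours(w,cv2.RETR_EXTERNAL,cv2.CHAIN_APPROX_NONE)
for c in cs:
    if cv2.contourArea(c)>800: print(cv2.minAreaRect(c),cv2.approxPolyDP(c,4,True)[:,0].tolist())
# slide front edge corners (top crop) at z=.03 ; housing top front edge at z=.11
def T(u,v,z): return plane("top",230+u/2,75+(v-320)/2,z)
for n,p in dict(slideFL=T(34,495,.03),slideFR=T(136,497,.03),houFL=T(19,440,.11),houFR=T(145,442,.11),houBL=T(21,342,.11),houBR=T(146,342,.11),baseFL=T(267,572,.025),baseFR=T(379,586,.025),baseBL=T(290,401,.025)).items(): print(n,p)
E
```

```text
tab two (array([0.6082, 0.1528, 0.0562]), np.float64(0.0004266520377795293)) side z.0525 [0.6115 0.1562 0.0525] top z.075 [0.6053 0.1511 0.073 ]
handle end (array([ 0.4515, -0.2562,  0.0601]), np.float64(0.0016619046481319553)) [ 0.4527 -0.2553  0.062 ] [ 0.4539 -0.2563  0.06  ]
handle in (array([ 0.5092, -0.2547,  0.056 ]), np.float64(0.000411724466041053)) [ 0.5057 -0.2562  0.06  ] [ 0.5086 -0.2541  0.062 ]
rim c [ 0.558  -0.2541  0.057 ] rim L/R [ 0.5269 -0.2189  0.057 ] [ 0.5881 -0.2899  0.057 ]
((400.70001220703125, 144.60000610351562), (62.08396911621094, 124.59220886230469), 8.130102157592773) [[431, 86], [430, 121], [406, 114], [401, 137], [394, 128], [402, 118], [374, 116], [364, 202], [419, 208], [422, 157], [430, 134], [431, 152]]
((270.5, 125.0), (78.0, 65.0), 90.0) [[240, 86], [238, 133], [247, 135], [246, 162], [296, 164], [303, 87]]
slideFL [0.5996 0.3315 0.03  ]
slideFR [0.5973 0.1299 0.03  ]
houFL [0.6911 0.3479 0.11  ]
houFR [0.6891 0.1084 0.11  ]
houBL [0.8828 0.3499 0.11  ]
houBR [0.8843 0.1098 0.11  ]
baseFL [ 0.4521 -0.1287  0.025 ]
baseFR [ 0.4269 -0.3467  0.025 ]
baseBL [ 0.7945 -0.1734  0.025 ]
```

Holding the measurements against the given sizes:
- **Unit:** yaw is about 0, with its front face at x≈0.690. The housing measures 0.24 x 0.19, as given.
- **Tab:** about (0.609, 0.150). Fully out, it should be at x≈0.525.
- **Scope axis:** about (0.569, -0.253).
- **Pan:** grip point about (0.4745, -0.2555, 0.059), yaw about 0.

I'll turn the tool so the fingers close along x, then go above the tab.

Emit:
jog_arm --turn '[[0,0,0.122],[0,0,0.122],[0,0,0.122],[0,0,0.122],[0,0,0.122],[0,0,0.122],[0,0,0.122],[0,0,0.122],[0,0,0.122],[0,0,0.122]]' --delta_pos '[[0,0,0],[0,0,0],[0,0,0],[0,0,0],[0,0,0],[0,0,0],[0,0,0],[0,0,0],[0,0,0],[0,0,0]]' --gripper '[0.06,0.06,0.06,0.06,0.06,0.06,0.06,0.06,0.06,0.06]'

```text
time: 0.93
tool_pos: [0.2293, 0.6344, 0.2305]
tcp_rot: [2.223, 2.219, -0.002]
wrist_force: [0.9, -0.5, 0.1]
width: 0.702
grip_force: 0.0
```

Emit:
jog_arm --turn '[[0,0,0],[0,0,0],[0,0,0],[0,0,0],[0,0,0],[0,0,0],[0,0,0],[0,0,0],[0,0,0],[0,0,0],[0,0,0],[0,0,0],[0,0,0],[0,0,0],[0,0,0],[0,0,0],[0,0,0],[0,0,0],[0,0,0],[0,0,0]]' --delta_pos '[[-0.0269,0.0211,0],[-0.0269,0.0211,0],[-0.0269,0.0211,0],[-0.0269,0.0211,0],[-0.0269,0.0211,0],[-0.0269,0.0211,0],[-0.0269,0.0211,0],[-0.0269,0.0211,0],[-0.0269,0.0211,0],[-0.0269,0.0211,0],[-0.0269,0.0211,0],[-0.0269,0.0211,0],[-0.0269,0.0211,0],[-0.0269,0.0211,0],[-0.0269,0.0211,0],[-0.0269,0.0211,0],[-0.0269,0.0211,0],[-0.0269,0.0211,0],[0,0,0],[0,0,0]]' --gripper '[0.06,0.06,0.06,0.06,0.06,0.06,0.06,0.06,0.06,0.06,0.06,0.06,0.06,0.06,0.06,0.06,0.06,0.06,0.06,0.06]'

```text
time: 2.6
tool_pos: [0.6117, 0.1504, 0.2304]
tcp_rot: [-2.22, -2.222, 0.002]
wrist_force: [0.5, 0.4, -0.7]
width: 0.706
grip_force: 0.0
```

Emit:
jog_arm --turn '[[0,0,0],[0,0,0],[0,0,0],[0,0,0],[0,0,0],[0,0,0],[0,0,0],[0,0,0],[0,0,0],[0,0,0],[0,0,0]]' --delta_pos '[[0,0,0.02],[0,0,0.02],[0,0,0.02],[0,0,0.02],[0,0,0.02],[0,0,0.02],[0,0,0.02],[0,0,0.015],[0,0,0.015],[0,0,0.015],[0,0,0]]' --gripper '[0.06,0.06,0.06,0.06,0.06,0.06,0.06,0.06,0.06,0.06,0.06]'

```text
time: 3.52
tool_pos: [0.6071, 0.1528, 0.0424]
tcp_rot: [-2.212, -2.224, 0.009]
wrist_force: [-1.1, -0.4, -0.4]
width: 0.706
grip_force: 0.0
```

Emit:
jog_arm --turn '[[0,0,0],[0,0,0],[0,0,0],[0,0,0],[0,0,0],[0,0,0],[0,0,0],[0,0,0],[0,0,0],[0,0,0]]' --delta_pos '[[0,0,0],[0,0,0],[0,0,0],[0,0,0],[0,0,0],[0,0,0],[0,0,0],[0,0,0],[0,0,0],[0,0,0]]' --gripper '[0,0,0,0,0,0,0,0,0,0]' --grip_force 30

```text
time: 4.35
tool_pos: [0.6113, 0.1526, 0.0477]
tcp_rot: [-2.218, -2.224, -0.002]
wrist_force: [-4.7, 0.8, 5.9]
width: 0.112
grip_force: 31.0
```

The tab is gripped: the opening is 9.6 mm. Now I'll pull it out.

Emit:
jog_arm --turn '[[0,0,0],[0,0,0],[0,0,0],[0,0,0],[0,0,0],[0,0,0],[0,0,0],[0,0,0],[0,0,0],[0,0,0],[0,0,0]]' --delta_pos '[[0,-0.007,0],[0,-0.007,0],[0,-0.007,0],[0,-0.007,0],[0,-0.007,0],[0,-0.007,0],[0,-0.007,0],[0,-0.007,0],[0,-0.007,0],[0,-0.007,0],[0,0,0]]' --gripper '[0,0,0,0,0,0,0,0,0,0,0]'

```text
time: 5.27
tool_pos: [0.5416, 0.1531, 0.0477]
tcp_rot: [2.218, 2.224, 0.006]
wrist_force: [0.2, 5.6, 4.9]
width: 0.113
grip_force: 31.9
```

Emit:
jog_arm --turn '[[0,0,0],[0,0,0],[0,0,0],[0,0,0],[0,0,0]]' --delta_pos '[[0,-0.003,0],[0,-0.003,0],[0,-0.003,0],[0,-0.003,0],[0,0,0]]' --gripper '[0,0,0,0,0]'

```text
time: 5.68
tool_pos: [0.5308, 0.1532, 0.0477]
tcp_rot: [2.217, 2.224, 0.008]
wrist_force: [2.1, 5.2, 1.6]
width: 0.11
grip_force: 31.7
```

Emit:
jog_arm --turn '[[0,0,0],[0,0,0],[0,0,0],[0,0,0]]' --delta_pos '[[0,-0.002,0],[0,-0.002,0],[0,-0.002,0],[0,0,0]]' --gripper '[0,0,0,0]'

```text
time: 6.02
tool_pos: [0.5308, 0.1533, 0.0478]
tcp_rot: [2.21, 2.219, 0.023]
wrist_force: [20.6, 4.2, -14.0]
width: 0.108
grip_force: 34.2
```

Emit:
jog_arm --turn '[[0,0,0],[0,0,0],[0,0,0]]' --delta_pos '[[0,-0.002,0],[0,-0.002,0],[0,0,0]]' --gripper '[0,0,0]'

```text
time: 6.27
tool_pos: [0.5308, 0.1533, 0.0479]
tcp_rot: [2.206, 2.216, 0.032]
wrist_force: [32.5, 5.3, -27.0]
width: 0.115
grip_force: 38.7
```

The slide is at its stop: force rises with no further motion. I'll relax, release and rise.

Emit:
jog_arm --turn '[[0,0,0],[0,0,0],[0,0,0],[0,0,0],[0,0,0],[0,0,0],[0,0,0],[0,0,0]]' --delta_pos '[[0,0.004,0],[0,0.004,0],[0,0,0],[0,0,0],[0,0,0],[0,0,0],[0,0,0],[0,0,0]]' --gripper '[0,0,0,0.05,0.05,0.05,0.05,0.05]'

```text
time: 6.93
tool_pos: [0.5265, 0.1515, 0.046]
tcp_rot: [-2.217, -2.226, 0.001]
wrist_force: [-1.0, 0.1, -0.7]
width: 0.587
grip_force: 0.0
```

Emit:
jog_arm --turn '[[0,0,0],[0,0,0],[0,0,0],[0,0,0],[0,0,0],[0,0,0],[0,0,0],[0,0,0],[0,0,0],[0,0,0]]' --delta_pos '[[0,0,-0.01],[0,0,-0.02],[0,0,-0.03],[0,0,-0.03],[0,0,-0.03],[0,0,-0.03],[0,0,-0.03],[0,0,-0.02],[0,0,0],[0,0,0]]' --gripper '[0.05,0.05,0.05,0.05,0.05,0.05,0.05,0.05,0.05,0.05]'

```text
time: 7.77
tool_pos: [0.5281, 0.152, 0.2487]
tcp_rot: [2.215, 2.224, 0.006]
wrist_force: [-0.1, 0.6, -0.6]
width: 0.584
grip_force: 0.0
```

```bash
python3 - <<'E'
from h import *
np.set_printoptions(precision=4,suppress=True)
s=read_state(); R=Ro.from_rotvec(s["tcp_rot"]); print(s["tool_pos"],s["q"]); 
th=np.radians(33);c,sn=np.cos(th),np.sin(th)
Rt=Ro.from_matrix(np.array([[c,0,sn],[0,-1,0],[sn,0,-c]]))
down=Ro.from_matrix(np.array([[1,0,0],[0,-1,0],[0,0,-1.]]))
print("turn to down",(R.inv()*down).as_rotvec(),"then",(down.inv()*Rt).as_rotvec())
g=np.array([.4745,-.2555,.059]); z=Rt.as_matrix()[:,2]; print("tcp at grip",g+.019*z, "standoff 100",g-.081*z)
I={n:vision.read_camera(n)[:,:,::-1].copy() for n in("side","top")}
for n in I: cv2.imwrite(f"pics/{n}1.png",I[n])
m=(I["side"][105:195,270:380].max(2)<60); print("pad",[(b[0],[b[1][0]+270,b[1][1]+105]) for b in blobs(m,60)])
m=(I["top"][100:215,235:320].max(2)<60); print("padtop",[(b[0],[b[1][0]+235,b[1][1]+100]) for b in blobs(m,60)])
cv2.imwrite("pics/crop2.png",np.hstack([cv2.resize(I["side"][105:205,270:370],(400,400)),cv2.resize(I["top"][80:200,225:345],(400,400))]))
E
```

```text
[0.5281 0.152  0.2487] [ 0.235   0.0128  1.8555 -0.0001  1.2689  0.2309]
turn to down [ 0.0026 -0.0041  1.5748] then [0.    0.576 0.   ]
tcp at grip [ 0.4848 -0.2555  0.0431] standoff 100 [ 0.4304 -0.2555  0.1269]
pad [([16, 0, 34, 29, 446], [301.4, 114.3]), ([40, 36, 30, 19, 165], [325.6, 149.2]), ([67, 47, 35, 21, 61], [354.1, 162.9]), ([22, 49, 29, 17, 392], [305.9, 162.3])]
padtop [([29, 63, 26, 11, 149], [278.6, 168.4])]
```

View pics/crop2.png

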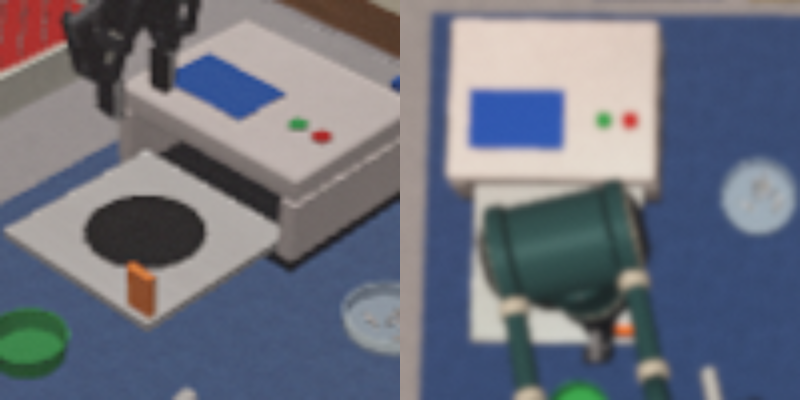

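The slide is fully out. The pad centre is at side (306,163) and no longer covered by the housing, and the tab is at (305,177). Now I'll go to the pan: translate, turn, then lean.

Emit:
jog_arm --turn '[[0,0,0],[0,0,0],[0,0,0],[0,0,0],[0,0,0],[0,0,0],[0,0,0],[0,0,0],[0,0,0],[0,0,0],[0,0,0],[0,0,0],[0,0,0]]' --delta_pos '[[-0.034,-0.009,0],[-0.034,-0.009,0],[-0.034,-0.009,0],[-0.034,-0.009,0],[-0.034,-0.009,0],[-0.034,-0.009,0],[-0.034,-0.009,0],[-0.034,-0.009,0],[-0.034,-0.009,0],[-0.034,-0.009,0],[-0.034,-0.009,0],[-0.034,-0.009,0],[0,0,0]]' --gripper '[0.04,0.04,0.04,0.04,0.04,0.04,0.04,0.04,0.04,0.04,0.04,0.04,0.04]'

```text
time: 8.95
tool_pos: [0.4181, -0.2611, 0.2442]
tcp_rot: [-2.221, -2.219, 0.005]
wrist_force: [-0.5, -0.0, 0.0]
width: 0.463
grip_force: 0.0
```

Emit:
jog_arm --turn '[[0,0,0.1211],[0,0,0.1211],[0,0,0.1211],[0,0,0.1211],[0,0,0.1211],[0,0,0.1211],[0,0,0.1211],[0,0,0.1211],[0,0,0.1211],[0,0,0.1211],[0,0,0.1211],[0,0,0.1211],[0,0,0.1211],[0,0.1152,0],[0,0.1152,0],[0,0.1152,0],[0,0.1152,0],[0,0.1152,0],[0,0,0]]' --delta_pos '[[0,0,0],[0,0,0],[0,0,0],[0,0,0],[0,0,0],[0,0,0],[0,0,0],[0,0,0],[0,0,0],[0,0,0],[0,0,0],[0,0,0],[0,0,0],[0,0,0],[0,0,0],[0,0,0],[0,0,0],[0,0,0],[0,0,0]]' --gripper '[0.04,0.04,0.04,0.04,0.04,0.04,0.04,0.04,0.04,0.04,0.04,0.04,0.04,0.04,0.04,0.04,0.04,0.04,0.04]'

```text
time: 10.53
tool_pos: [0.4164, -0.2533, 0.2395]
tcp_rot: [-3.007, 0.007, -0.886]
wrist_force: [-1.2, 0.9, -2.4]
width: 0.467
grip_force: 0.0
```

```bash
cat >> h.py <<'E'
np.set_printoptions(precision=4,suppress=True)
def lean(th):
    c,s=np.cos(th),np.sin(th); return Ro.from_matrix(np.array([[c,0,s],[0,-1,0],[s,0,-c]]))
def go(target,Rt):
    s=read_state(); R=Ro.from_rotvec(s["tcp_rot"]); print("at",s["tool_pos"],"q",s["q"]); print("turn",(R.inv()*Rt).as_rotvec(),"shift(before turn)",R.inv().apply(np.array(target)-s["tool_pos"]),"shift(after)",Rt.inv().apply(np.array(target)-s["tool_pos"]))
E
python3 - <<'E'
from h import *
go([.4031,-.2555,.1689],lean(.576))
im=vision.read_camera("side"); cv2.imwrite("pics/side2.png",im[:,:,::-1])
print("pad",plane("side",306.1,162.7,.03))
bgr=im[:,:,::-1].copy(); m=bgr.max(2)<75
print([(b[0],[b[1][0]+375,b[1][1]+233]) for b in blobs(m[233:255,375:398],15)])
h=cv2.cvtColor(bgr,cv2.COLOR_BGR2HSV)[215:255,380:425]; mb=(h[...,0]>10)&(h[...,0]<28)&(h[...,1]>90)
print("brass",[(b[0],[b[1][0]+380,b[1][1]+215]) for b in blobs(mb,15)])
cv2.imwrite("pics/crop3.png",cv2.resize(bgr[200:265,350:450],(800,520),interpolation=cv2.INTER_CUBIC))
E
```

```text
at [ 0.4164 -0.2533  0.2395] q [-0.9147 -0.3804  2.3012  0.5686  0.934   0.3832]
turn [-0.0056  0.0031 -0.0066] shift(before turn) [-0.0495  0.0029  0.0521] shift(after) [-0.0496  0.0022  0.052 ]
pad [0.6177 0.2336 0.03  ]
[([7, 4, 13, 14, 69], [388.2, 243.5])]
brass [([15, 14, 17, 12, 145], [402.9, 234.4])]
```

View pics/crop3.png

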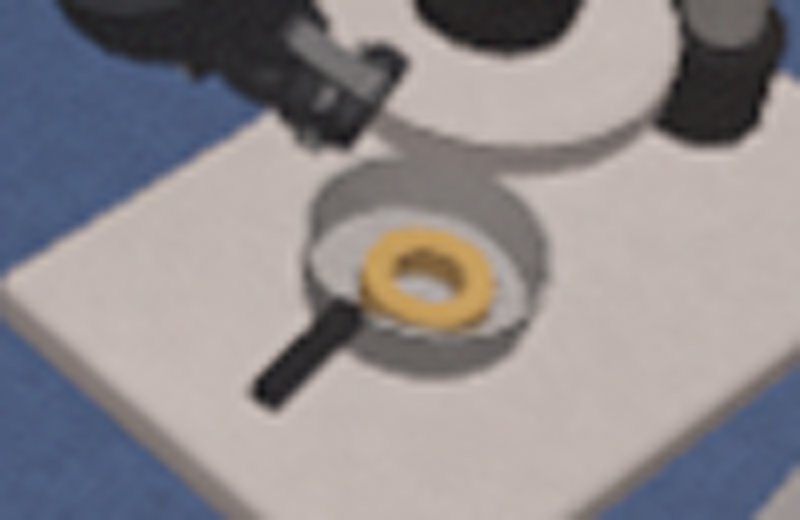

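The handle runs from about side (393,238) to its free end at (383,249). It is free, and the gripper leans well clear of the ring light. The grip point holds at about (0.4745, -0.2555). Approaching now.

Emit:
jog_arm --turn '[[-0.0056,0.0031,-0.0066],[0,0,0],[0,0,0],[0,0,0],[0,0,0],[0,0,0],[0,0,0],[0,0,0],[0,0,0],[0,0,0],[0,0,0]]' --delta_pos '[[-0.0036,0.001,0.0144],[-0.0036,0.001,0.0144],[-0.0036,0,0.0144],[-0.0036,0,0.0144],[-0.0036,0,0.0144],[-0.0036,0,0.0144],[-0.0036,0,0.0144],[-0.0036,0,0.0144],[-0.0036,0,0.0144],[0,0,0],[0,0,0]]' --gripper '[0.04,0.04,0.04,0.04,0.04,0.04,0.04,0.04,0.04,0.04,0.04]'

```text
time: 11.5
tool_pos: [0.4654, -0.2583, 0.1193]
tcp_rot: [3.008, 0.011, 0.892]
wrist_force: [-0.4, 0.1, 0.5]
width: 0.469
grip_force: 0.0
```

```bash
python3 - <<'E'
from h import *
go([.4848,-.2555,.0431],lean(.576))
E
```

```text
at [ 0.4654 -0.2583  0.1193] q [-0.8172 -0.1367  2.3674  0.7409  0.6271  0.1968]
turn [ 0.0019 -0.0003  0.0078] shift(before turn) [-0.0252 -0.0031  0.0744] shift(after) [-0.0252 -0.0028  0.0744]
```

Emit:
jog_arm --turn '[[0,0,0],[0,0,0],[0,0,0],[0,0,0],[0,0,0],[0,0,0],[0,0,0]]' --delta_pos '[[-0.0042,-0.001,0.0124],[-0.0042,0,0.0124],[-0.0042,0,0.0124],[-0.0042,0,0.0124],[-0.0042,0,0.0124],[-0.0042,0,0.0124],[0,0,0]]' --gripper '[0.04,0.04,0.04,0.04,0.04,0.04,0.04]'

```text
time: 12.08
tool_pos: [0.4846, -0.2583, 0.0431]
tcp_rot: [3.007, 0.009, 0.893]
wrist_force: [0.7, -0.2, 0.6]
width: 0.467
grip_force: 0.0
```

```bash
python3 - <<'E'
from h import *
go([.4848,-.2555,.0431],lean(.576)); print(read_state()["wrist_force"])
im=vision.read_camera("side")[:,:,::-1]; go([.4848,-.2555,.0431],lean(.576))
cv2.imwrite("pics/crop4.png",cv2.resize(im[200:265,350:450],(800,520),interpolation=cv2.INTER_CUBIC))
E
```

```text
at [ 0.4846 -0.2583  0.0431] q [-0.7812  0.0408  2.3873  0.9852  0.4765 -0.0582]
turn [ 0.0031 -0.0016  0.0069] shift(before turn) [ 0.0002 -0.0028  0.0001] shift(after) [ 0.0002 -0.0028  0.0001]
[ 0.6724 -0.1912  0.5671]
at [ 0.4847 -0.2586  0.044 ] q [-0.7816  0.0392  2.3869  0.9836  0.4773 -0.0564]
turn [ 0.0036 -0.0023  0.0071] shift(before turn) [-0.0004 -0.0031  0.0007] shift(after) [-0.0004 -0.0031  0.0008]
```

View pics/crop4.png

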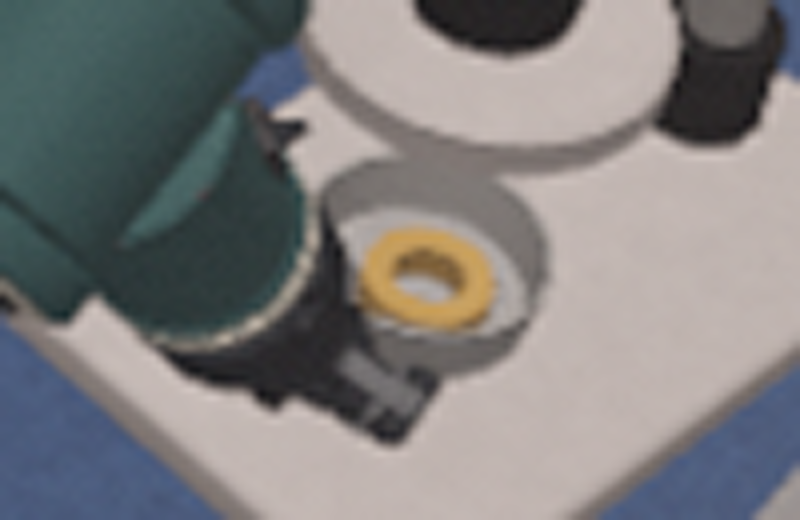

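The gripper straddles the handle in front of the pan and clears the ring light. The pan and ring are undisturbed. I'll nudge 3 mm and close.

Emit:
jog_arm --turn '[[0,0,0],[0,0,0],[0,0,0],[0,0,0],[0,0,0],[0,0,0],[0,0,0],[0,0,0]]' --delta_pos '[[0,-0.002,0],[0,0,0],[0,0,0],[0,0,0],[0,0,0],[0,0,0],[0,0,0],[0,0,0]]' --gripper '[0.03,0.02,0.01,0,0,0,0,0]' --grip_force 25

```text
time: 12.8
tool_pos: [0.4848, -0.2572, 0.0453]
tcp_rot: [3.003, 0.009, 0.898]
wrist_force: [-3.1, 1.8, 7.2]
width: 0.153
grip_force: 26.9
```

Emit:
jog_arm --turn '[[0,0,0],[0,0,0],[0,0,0],[0,0,0]]' --delta_pos '[[0,0,0],[0,0,0],[0,0,0],[0,0,0]]' --gripper '[0,0,0,0]' --grip_force 80

```text
time: 13.13
tool_pos: [0.4849, -0.2573, 0.0454]
tcp_rot: [3.003, 0.009, 0.898]
wrist_force: [-2.7, 3.4, 7.6]
width: 0.142
grip_force: 79.1
```

Gripped. Lift 30 mm straight up, then look.

Emit:
jog_arm --turn '[[0,0,0],[0,0,0],[0,0,0],[0,0,0],[0,0,0],[0,0,0],[0,0,0]]' --delta_pos '[[0.0027,0,-0.0042],[0.0027,0,-0.0042],[0.0027,0,-0.0042],[0.0027,0,-0.0042],[0.0027,0,-0.0042],[0.0027,0,-0.0042],[0,0,0]]' --gripper '[0,0,0,0,0,0,0]'

```text
time: 13.72
tool_pos: [0.4845, -0.2574, 0.0754]
tcp_rot: [3.002, 0.009, 0.897]
wrist_force: [-0.7, -0.5, -3.0]
width: 0.148
grip_force: 78.3
```

```bash
python3 - <<'E'
from h import *
s=read_state(); print(s["q"],s["tool_pos"],s["tcp_rot"],s["wrist_force"],s["torque"])
im=vision.read_camera("side")[:,:,::-1]
cv2.imwrite("pics/crop5.png",cv2.resize(im[200:265,350:450],(800,520),interpolation=cv2.INTER_CUBIC))
E
```

```text
[-0.779  -0.0292  2.3757  0.8712  0.5207  0.0741] [ 0.4845 -0.2574  0.0754] [3.0018 0.0088 0.8967] [-0.6866 -0.469  -3.0235] [-0.007   0.7123  0.0395]
```

View pics/crop5.png

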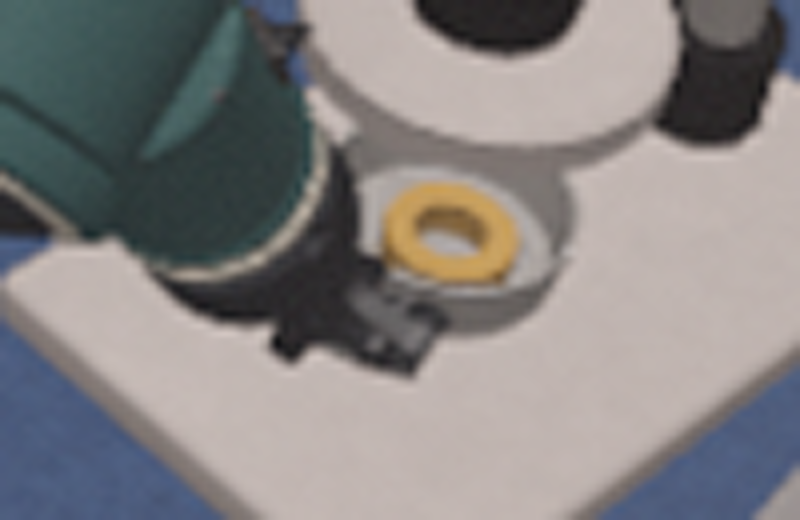

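The pan hangs level with the ring in it: the ring is at about side (406,229), and the wrist reads about 3 N. Now I'll slide it sideways (+y) out from under the head at low height.

Emit:
jog_arm --turn '[[0,0,0],[0,0,0],[0,0,0],[0,0,0],[0,0,0],[0,0,0],[0,0,0],[0,0,0],[0,0,0],[0,0,0],[0,0,0],[0,0,0],[0,0,0],[0,0,0],[0,0,0],[0,0,0],[0,0,0],[0,0,0]]' --delta_pos '[[0,-0.005,0],[0,-0.01,0],[0,-0.013,0],[0,-0.013,0],[0,-0.013,0],[0,-0.013,0],[0,-0.013,0],[0,-0.013,0],[0,-0.013,0],[0,-0.013,0],[0,-0.013,0],[0,-0.013,0],[0,-0.013,0],[0,-0.013,0],[0,-0.013,0],[0,-0.01,0],[0,-0.005,0],[0,0,0]]' --gripper '[0,0,0,0,0,0,0,0,0,0,0,0,0,0,0,0,0,0]'

```text
time: 15.27
tool_pos: [0.4818, -0.0554, 0.0711]
tcp_rot: [3.007, 0.012, 0.892]
wrist_force: [-0.2, 0.3, -2.7]
width: 0.142
grip_force: 78.2
```

```bash
python3 - <<'E'
from h import *
Rt=Ro.from_rotvec([0,0,.2])*lean(.581)
go([.535,.14,.17],Rt); print(read_state()["wrist_force"])
E
```

```text
at [ 0.4818 -0.0554  0.0711] q [-0.2685 -0.229   2.552   0.5136  0.2941  0.8405]
turn [ 0.1117  0.005  -0.1588] shift(before turn) [ 0.1002 -0.1944 -0.0544] shift(after) [ 0.1303 -0.1809 -0.0328]
[-0.1934  0.329  -2.7365]
```

Emit:
jog_arm --turn '[[0,0,0],[0,0,0],[0,0,0],[0,0,0],[0,0,0],[0,0,0],[0,0,0],[0,0,0],[0,0,0],[0.0186,0.0008,-0.0265],[0.0186,0.0008,-0.0265],[0.0186,0.0008,-0.0265],[0.0186,0.0008,-0.0265],[0.0186,0.0008,-0.0265],[0.0186,0.0008,-0.0265],[0,0,0]]' --delta_pos '[[0.005,0,-0.003],[0.01,0,-0.006],[0.01,0,-0.006],[0.01,0,-0.006],[0.01,0,-0.006],[0.01,0,-0.006],[0.01,0,-0.006],[0.01,0,-0.006],[0.005,0,-0.003],[0,0,0],[0,0,0],[0,0,0],[0,0,0],[0,0,0],[0,0,0],[0,0,0]]' --gripper '[0,0,0,0,0,0,0,0,0,0,0,0,0,0,0,0]'

```text
time: 16.6
tool_pos: [0.5238, -0.0574, 0.1558]
tcp_rot: [-2.944, -0.292, -0.882]
wrist_force: [0.1, -0.8, -1.0]
width: 0.147
grip_force: 78.2
```

```bash
python3 - <<'E'
from h import *
Rt=Ro.from_rotvec([0,0,.2])*lean(.581)
d=Ro.from_rotvec([0,0,.2]).apply([.0775,.003,0]); T=np.array([.616,.2335,0])-d; print("tcp place",T)
go([T[0],T[1],.16],Rt)
E
```

```text
tcp place [0.5406 0.2152 0.    ]
at [ 0.5238 -0.0574  0.1558] q [-0.3449 -0.2601  2.3876  0.5509  0.5699  0.6269]
turn [ 0.003  -0.0013 -0.0016] shift(before turn) [ 0.0609 -0.264   0.0345] shift(after) [ 0.0613 -0.2638  0.0353]
```

Emit:
jog_arm --turn '[[0,0,0],[0,0,0],[0,0,0],[0,0,0],[0,0,0],[0,0,0],[0,0,0],[0,0,0],[0,0,0],[0,0,0],[0,0,0],[0,0,0],[0,0,0],[0,0,0],[0,0,0],[0,0,0],[0,0,0],[0,0,0],[0,0,0],[0,0,0]]' --delta_pos '[[0.0015,-0.007,0.001],[0.0035,-0.015,0.002],[0.0035,-0.015,0.002],[0.0035,-0.015,0.002],[0.0035,-0.015,0.002],[0.0035,-0.015,0.002],[0.0035,-0.015,0.002],[0.0035,-0.015,0.002],[0.0035,-0.015,0.002],[0.0035,-0.015,0.002],[0.0035,-0.015,0.002],[0.0035,-0.015,0.002],[0.0035,-0.015,0.002],[0.0035,-0.015,0.002],[0.0035,-0.015,0.002],[0.0035,-0.015,0.002],[0.0035,-0.015,0.002],[0.003,-0.012,0.002],[0.0015,-0.005,0.001],[0,0,0]]' --gripper '[0,0,0,0,0,0,0,0,0,0,0,0,0,0,0,0,0,0,0,0]'

```text
time: 18.27
tool_pos: [0.5423, 0.2172, 0.1596]
tcp_rot: [-2.943, -0.294, -0.883]
wrist_force: [-1.4, 0.8, -1.6]
width: 0.147
grip_force: 78.4
```

```bash
python3 - <<'E'
from h import *
Rt=Ro.from_rotvec([0,0,.2])*lean(.581)
go([.5406,.2152,.16],Rt)
im=vision.read_camera("side")[:,:,::-1]; tp=vision.read_camera("top")[:,:,::-1]
cv2.imwrite("pics/side6.png",im);cv2.imwrite("pics/top6.png",tp)
cv2.imwrite("pics/crop6.png",np.hstack([cv2.resize(im[95:195,260:360],(400,400),interpolation=cv2.INTER_CUBIC),cv2.resize(tp[95:195,230:330],(400,400),interpolation=cv2.INTER_CUBIC)]))
E
```

```text
at [0.5423 0.2172 0.1596] q [ 0.407  -0.1534  2.2967 -0.274   0.4405  1.9937]
turn [ 0.0023 -0.0016 -0.0003] shift(before turn) [-0.0015  0.0016 -0.0015] shift(after) [-0.0015  0.0016 -0.0015]
```

View pics/crop6.png

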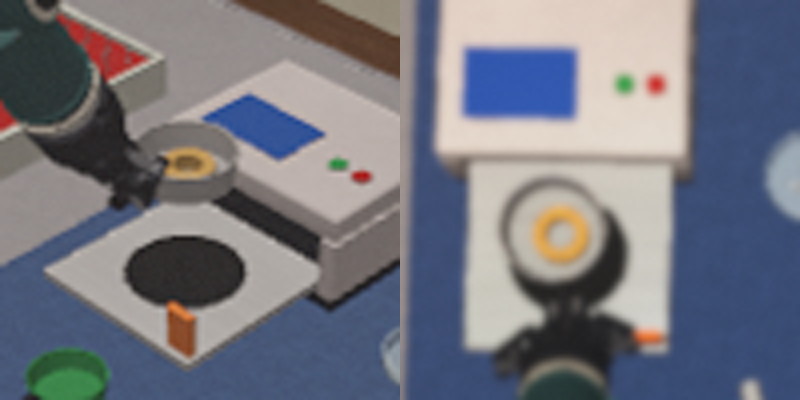

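The pan hangs level over the slide with the ring inside. Its rim centre is at about side (306.5,132.5) and top (268.5,152.3). The pad centre is at side (306.2,162.8).

```bash
python3 - <<'E'
from h import *
print("rim two",two((306.5,132.5),(268.5,152.3)),plane("top",268.5,152.3,.171),plane("side",306.5,132.5,.171))
print("pad",plane("side",306.2,162.8,.03))
tp=cv2.imread("pics/top6.png"); sd=cv2.imread("pics/side6.png")
# slide edges in top: left/right/front -> at z=.03
for u,v in((465,350),(668,350),(465,165),(672,165)): print(plane("top",230+(u-400)/4,95+v/4,.03))
m=sd.max(2)<60; m[:,:287]=0;m[:,325:]=0;m[:152]=0;m[175:]=0
print(blobs(m,60))
Rt=Ro.from_rotvec([0,0,.2])*lean(.581); print(Rt.inv().apply([[1,0,0],[0,1,0],[0,0,1]]))
E
```

```text
rim two (array([0.6136, 0.2265, 0.1725]), np.float64(0.0014215515668889627)) [0.6134 0.2272 0.171 ] [0.6159 0.2277 0.171 ]
pad [0.6175 0.2329 0.03  ]
[0.5199 0.3321 0.03  ]
[0.5218 0.1324 0.03  ]
[0.7051 0.3376 0.03  ]
[0.7067 0.1318 0.03  ]
[([292, 154, 29, 17, 392], [305.9, 162.3])]
[[ 0.8193  0.1987  0.5379]
 [ 0.1661 -0.9801  0.109 ]
 [ 0.5489  0.     -0.8359]]
```

The pan needs to shift by about (+2, +6) mm. I'll do that, then descend 95 mm.

Emit:
jog_arm --turn '[[0,0,0],[0,0,0],[0,0,0],[0,0,0],[0,0,0],[0,0,0],[0,0,0],[0,0,0],[0,0,0],[0,0,0],[0,0,0],[0,0,0],[0,0,0],[0,0,0],[0,0,0],[0,0,0]]' --delta_pos '[[0.0026,-0.0055,0.0018],[-0.0023,0,0.0036],[-0.0043,0,0.0066],[-0.0043,0,0.0066],[-0.0043,0,0.0066],[-0.0043,0,0.0066],[-0.0043,0,0.0066],[-0.0043,0,0.0066],[-0.0043,0,0.0066],[-0.0043,0,0.0066],[-0.0043,0,0.0066],[-0.0043,0,0.0066],[-0.0043,0,0.0066],[-0.002,0,0.003],[0,0,0],[0,0,0]]' --gripper '[0,0,0,0,0,0,0,0,0,0,0,0,0,0,0,0]'

```text
time: 19.7
tool_pos: [0.545, 0.2219, 0.0647]
tcp_rot: [-2.944, -0.293, -0.883]
wrist_force: [-0.9, -0.4, -2.6]
width: 0.142
grip_force: 78.3
```

```bash
python3 - <<'E'
from h import *
Rt=Ro.from_rotvec([0,0,.2])*lean(.581)
go([.5430,.2222,.0504],Rt); print(read_state()["wrist_force"])
im=vision.read_camera("side")[:,:,::-1]; tp=vision.read_camera("top")[:,:,::-1]
cv2.imwrite("pics/side7.png",im);cv2.imwrite("pics/top7.png",tp)
cv2.imwrite("pics/crop7.png",np.hstack([cv2.resize(im[115:195,260:340],(400,400),interpolation=cv2.INTER_CUBIC),cv2.resize(tp[105:185,240:320],(400,400),interpolation=cv2.INTER_CUBIC)]))
E
```

```text
at [0.545  0.2219 0.0647] q [ 0.416   0.0189  2.3556 -0.5594  0.2303  2.3004]
turn [ 0.0034 -0.0013 -0.0008] shift(before turn) [-0.0095 -0.0007  0.0109] shift(after) [-0.0094 -0.0007  0.011 ]
[-0.8982 -0.3576 -2.5754]
```

View pics/crop7.png

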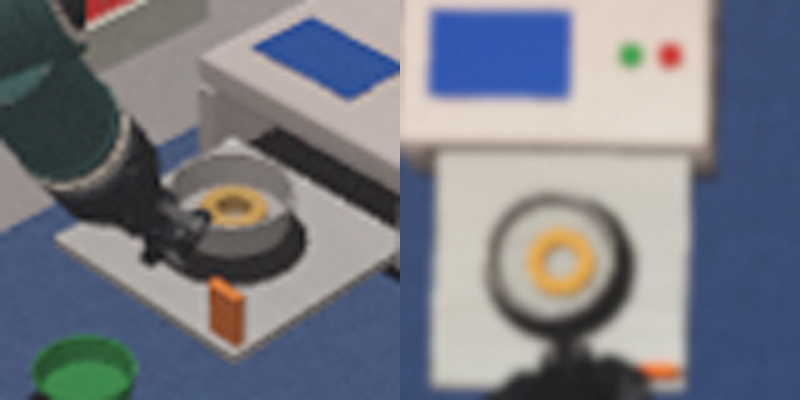

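```bash
python3 - <<'E'
from h import *
tp=cv2.imread("pics/top7.png"); g=tp.max(2)[140:180,250:300].astype(np.uint8)
d=(g<75).astype(np.uint8); d[32:]=0
# pad outline: left/right/top extents
r=np.argwhere(d); print("dark rows/cols",r.min(0)+[140,250],r.max(0)+[140,250])
print("pad top",plane("top",272.2,158.2,.03))
print("floor top",plane("top",270.2,156.6,.048)); print("rim side",plane("side",306.2,152.4,.076))
for y in range(145,172,2): print(y,"".join("#" if v<75 else "+" if v<130 else "." for v in tp.max(2)[y,252:296]))
E
```

```text
dark rows/cols [151 262] [171 285]
pad top [0.6176 0.2322 0.03  ]
floor top [0.6206 0.2378 0.048 ]
rim side [0.6212 0.2359 0.076 ]
145 .............++++++.........................
147 ..........+++.............++++..............
149 ........++..................++++............
151 .......++....................++#+...........
153 .......+......................++#+..........
155 ......++.......................+##+.........
157 ......+........................+##+.........
159 ..............................+###+.........
161 ......++.....................+####+.........
163 ......+++...................+####+..........
165 .......++++...............+#####+...........
167 ........++#+++........+++######+............
169 ..........+#################++..............
171 .............++##########++.................
```

Pan at about (0.6205, 0.237), pad at (0.6175, 0.2325). Both are visible in crop7: pad at top (272,158), pan floor at (270,157). I'll correct by (-3, -4) mm, then lower gently.

Emit:
jog_arm --turn '[[0,0,0],[0,0,0],[0,0,0],[0,0,0],[0,0,0],[0,0,0]]' --delta_pos '[[-0.0031,0.0033,-0.002],[-0.0016,0,0.0025],[-0.0016,0,0.0025],[-0.0016,0,0.0025],[-0.0011,0,0.0017],[0,0,0]]' --gripper '[0,0,0,0,0,0]'

```text
time: 20.3
tool_pos: [0.5418, 0.2177, 0.0533]
tcp_rot: [-2.945, -0.293, -0.882]
wrist_force: [0.1, -0.3, -2.4]
width: 0.147
grip_force: 78.4
```

Emit:
jog_arm --turn '[[0,0,0],[0,0,0],[0,0,0]]' --delta_pos '[[-0.0005,0,0.0008],[-0.0005,0,0.0008],[0,0,0]]' --gripper '[0,0,0]'

```text
time: 20.55
tool_pos: [0.5423, 0.2179, 0.0521]
tcp_rot: [-2.944, -0.292, -0.883]
wrist_force: [0.1, -0.0, -2.1]
width: 0.148
grip_force: 78.4
```

```bash
python3 -c "
from h import *
go([.542,.219,.0504],Ro.from_rotvec([0,0,.2])*lean(.581)); print(read_state()['wrist_force'],read_state()['torque'])"
```

```text
at [0.5423 0.2179 0.0521] q [ 0.4097  0.0366  2.3701 -0.6321  0.2009  2.3702]
turn [ 0.0035 -0.0017 -0.001 ] shift(before turn) [-0.001  -0.0011  0.0014] shift(after) [-0.001  -0.0011  0.0014]
[ 0.128  -0.0029 -2.1381] [-0.1362  0.7572  0.023 ]
```

Emit:
jog_arm --turn '[[0,0,0],[0,0,0],[0,0,0]]' --delta_pos '[[-0.0004,0,0.0006],[-0.0004,0,0.0006],[0,0,0]]' --gripper '[0,0,0]'

```text
time: 20.8
tool_pos: [0.5425, 0.218, 0.051]
tcp_rot: [-2.943, -0.292, -0.884]
wrist_force: [-0.6, 1.3, -2.2]
width: 0.145
grip_force: 78.6
```

Emit:
jog_arm --turn '[[0,0,0],[0,0,0],[0,0,0]]' --delta_pos '[[-0.0003,0,0.0005],[-0.0003,0,0.0005],[0,0,0]]' --gripper '[0,0,0]'

```text
time: 21.05
tool_pos: [0.543, 0.2182, 0.0506]
tcp_rot: [-2.943, -0.292, -0.886]
wrist_force: [-2.5, -1.4, 2.5]
width: 0.149
grip_force: 79.2
```

Contact: the wrist force changed from -2.3 to +2.5 N at the expected height. Ease the grip, open, and back out along the tool axis.

Emit:
jog_arm --turn '[[0,0,0],[0,0,0],[0,0,0]]' --delta_pos '[[0,0,0],[0,0,0],[0,0,0]]' --gripper '[0,0,0]' --grip_force 20

```text
time: 21.3
tool_pos: [0.543, 0.2182, 0.0504]
tcp_rot: [-2.943, -0.292, -0.885]
wrist_force: [-3.0, -1.3, 5.5]
width: 0.147
grip_force: 79.2
```

Emit:
jog_arm --turn '[[0,0,0],[0,0,0],[0,0,0],[0,0,0],[0,0,0],[0,0,0]]' --delta_pos '[[0,0,0],[0,0,0],[0,0,0],[0,0,0],[0,0,0],[0,0,0]]' --gripper '[0.016,0.02,0.025,0.03,0.035,0.035]'

```text
time: 21.8
tool_pos: [0.5423, 0.2179, 0.0495]
tcp_rot: [-2.944, -0.292, -0.883]
wrist_force: [0.1, -0.9, 0.0]
width: 0.411
grip_force: 0.0
```

```bash
python3 - <<'E'
from h import *
go([.542,.219,.0504],Ro.from_rotvec([0,0,.2])*lean(.581))
im=vision.read_camera("side")[:,:,::-1]; tp=vision.read_camera("top")[:,:,::-1]
cv2.imwrite("pics/crop8.png",np.hstack([cv2.resize(im[115:195,260:340],(400,400),interpolation=cv2.INTER_CUBIC),cv2.resize(tp[105:185,240:320],(400,400),interpolation=cv2.INTER_CUBIC)]))
E
```

```text
at [0.5423 0.2179 0.0495] q [ 0.4096  0.042   2.3713 -0.6513  0.1957  2.3898]
turn [ 0.0034 -0.0016 -0.0011] shift(before turn) [ 0.0005 -0.0011 -0.0008] shift(after) [ 0.0005 -0.0011 -0.0008]
```

Emit:
jog_arm --turn '[[0,0,0],[0,0,0],[0,0,0],[0,0,0],[0,0,0],[0,0,0],[0,0,0],[0,0,0],[0,0,0],[0,0,0],[0,0,0],[0,0,0]]' --delta_pos '[[0.0022,0,-0.0045],[0.0022,0,-0.0045],[0.003,0,-0.007],[0.005,0,-0.0104],[0.006,0,-0.0104],[0.0069,0,-0.0104],[0.0069,0,-0.0104],[0.0069,0,-0.0104],[0.0069,0,-0.0104],[0.0069,0,-0.0104],[0.0069,0,-0.0104],[0,0,0]]' --gripper '[0.035,0.035,0.035,0.035,0.035,0.035,0.035,0.035,0.035,0.035,0.035,0.035]'

```text
time: 22.9
tool_pos: [0.5396, 0.2182, 0.1691]
tcp_rot: [-2.939, -0.291, -0.891]
wrist_force: [0.5, 0.7, 1.5]
width: 0.407
grip_force: 0.0
```

```bash
python3 - <<'E'
from h import *
s=read_state(); print(s["tool_pos"],s["wrist_force"])
im=vision.read_camera("side")[:,:,::-1]; tp=vision.read_camera("top")[:,:,::-1]
cv2.imwrite("pics/side9.png",im);cv2.imwrite("pics/top9.png",tp)
cv2.imwrite("pics/crop9.png",np.hstack([cv2.resize(im[115:195,260:340],(400,400),interpolation=cv2.INTER_CUBIC),cv2.resize(tp[105:185,240:320],(400,400),interpolation=cv2.INTER_CUBIC)]))
E
```

```text
[0.5396 0.2182 0.1691] [0.5292 0.7327 1.5065]
```

View pics/crop9.png

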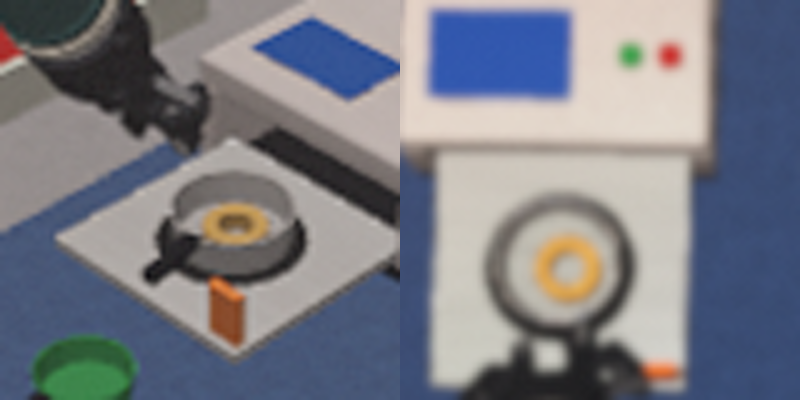

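The pan stands level within the pad, with dark pad visible all round it at top (272,158). The ring is inside, the tab hasn't moved so the slide is still fully out, and the gripper is clear. Handing in.

```bash
python3 -c "
from workcell import ticket
print(ticket.finish_job())"
```

```text
the job is handed in; nothing more can be done
None
```

The job is handed in at about 23 s: slide pulled out to its stop, then the pan set down level within the black pad with the brass ring still in it, with no sign of contact with the microscope head, measuring tools or dish.

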